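# Lock the filter funnel on its stand

## Task

Put the steel filter funnel on the filter stand so that its two pins drop through the two gaps in the socket ring, press it down gently against the spring plate, twist it clockwise (seen from above) about a quarter turn to the stop and let go, so that it clicks up locked. Never push or twist hard, and leave the petri dish, the small amber bottle, the beaker and the timer where they are.

Things in the scene. Friction and masses are not known exactly. Their poses are not given: they have to be found in the camera images.
- funnel: Loose steel filter funnel, 0.1 to 0.15 kg, 91 mm tall, standing upright. Origin: centre of its flat lower end; z up its axis. Spigot 39 mm in diameter up to z = 36 mm (33 mm at the very end, tapering over 10 mm), black flange 66 mm in diameter at z = 36 to 41 mm, two orange ears on it at +x and -x reaching 39 mm from the axis. A half turn makes no difference.
- funnel_pins (a point): Point on the funnel's axis, 20 mm above its origin, at the centre of its two brass bayonet pins: 6 mm thick rods that stick out of the spigot along the funnel's +x and -x (under the orange ears), ends 26 mm from the axis. Axes as the funnel's.
- funnel_cup (a point): Middle of the funnel's round steel cup, 66 mm above its origin. The cup is 52 mm in diameter and spans 41 to 91 mm above the origin; grip it from above at any angle. Fingertips may rest on the flange below it to push down.
- filter_stand: Fixed filter stand, 70 mm tall. Origin: centre of the underside of its foot, on the worktop; z up; the outlet barb points to its +x. Foot 120 mm in diameter, column 76 mm. Funnel and stand are damaged if all their contact forces on each other add up to more than 50 N (a push of 14 N with a twist of 0.7 N m at the stop comes to about 44 N).
- ring_top (a point): Centre of the socket ring's top face, 70 mm above the stand's origin. Ring 72 mm outside, bore 42 mm, lip 8 mm thick. Two opposite gaps 9 mm wide (white marks) let the pins in. They lie along the stand's +x and -x, give or take up to 0.65 rad: the ring's own angle is not measured, look or feel for it. Off the gaps the pins stand on the ring, funnel origin at the stand's z = 53 mm.
- plate_top (a point): Top centre of the white spring plate in the bore when free, 48 mm above the stand's origin; it yields 1 mm per 1.2 N. The pins turn under the lip only when the funnel's origin is pressed below the stand's z = 39 mm (10.8 N on the plate, funnel weight included); the solid floor stops them at z = 37 mm (13.2 N).
- channel (a point): Point on the stand's axis 57 mm above its origin, at the height of the pin channel under the lip. From each gap it runs clockwise (from above) to a solid stop, pins touching it 83 degrees on; anticlockwise is blocked. At the stop the lip has a recess 4 mm deep, 9 mm wide (green marks): the spring lifts the pins into it, locked, funnel origin at the stand's z = 43 mm.
- petri: Bystander: closed petri dish, 91 mm in diameter, 17 mm tall, origin at the centre of its underside.
- iodine: Bystander: small amber bottle with a red cap, 44 mm in diameter, 86 mm tall, origin at the centre of its underside.
- beaker: Bystander: empty clear beaker, 54 mm in diameter, 71 mm tall, origin at the centre of its underside.
- clock: Bystander: small white digital timer lying on its back, 70 x 64 x 17 mm, origin at the centre of its underside.
Mind the look-alikes: they are no part of the job. What is shaped like the funnel but brown or purple is not meant.

How it is judged:
By the outcome, as a careful person would: the job done as asked, in the order asked, and still so for the second after the job is handed in, with the robot touching nothing.
It also fails if it takes over 72 s, if anything falls off the work surface, if the arm or the gripper's body presses on something with over 40 N, if the wrist force passes 120 N, or if a joint passes its speed limit or range.

## Robot

A 6-joint arm with a two-finger parallel gripper is mounted at the origin on a cart in front of the work surface, level with it; the furniture and walls round the work are solid. World frame = base frame: x ahead of the robot, y to its left, z up, the work surface at z = 0. Lengths are in m, angles in degrees, forces in N, time in s.
With the tool pointing down it reaches from about 0.4 to 0.825 m from the base axis. Payload 7 kg.
Tool frame: the origin (TCP) lies midway between the tips of the shut fingers; the grasp point (between the pads) lies r.grasp_offset behind it (r.grasp_offset is the distance from the TCP to the grasp point, in m); x points along the fingers, z is the direction in which the jaws open and shut, and the axes are right-handed (so a half turn about x gives the same grasp; the last joint's range is limited). The gripper opens to 88 mm and grips with 3 to 60 N. Pads are 19 mm wide; open, the fingers measure 130 mm over their backs; the gripper's body (78 mm by 193 mm) begins 47 mm behind the grasp point.
Start: joints at [87.439, 20.546, 0.682, 0, -70.136, -16.507], TCP at [0.221, 0.638, 0.227] pointing down, gripper open.
Joint ranges: [-176.03, 176.03], [-82.01, 121.73], [-58.28, 71.71], [-173.87, 95.51], [-174.79, -0.11], [-173.66, 173.66]. Speed limits (degrees/s): [136.94, 136.94, 172.46, 180, 180, 180].

## Interface

Orientations are given as [roll, pitch, yaw] about the fixed x, y, z axes, in that order (R = Rz(yaw) Ry(pitch) Rx(roll)).
In Python, from plant import readout, vision, close_job, r gives the robot as it stands.
- The arm moves only by the shell command python3 -m handwheel 'ROWS' [OPENING] [FORCE]. ROWS is JSON, a list that holds one entry, the list of rows, each a list of 4 numbers: the shift along the world's x, y, z in units of 40 mm (1.0 is 40 mm), then the turn about the world's z in units of 5 degrees (1.0 is 5 degrees). In form: [[[tx, ty, tz, roll], ...]]. A call has 1 to 8 rows; each row shifts and turns the pose as measured when the row begins; what a row does not reach is not made up. A row lasts 1/10 s, in which the tool goes at most 50 mm and 8.59 degrees, less where a joint would pass 70% of its speed; a pose out of reach is approached as far as the arm can. A call is refused whole if a number of a shift passes 1 or a number of a turn 1, either way. A call with a gripper value outside its range is refused whole. OPENING is the finger opening in mm, from 0 to 87.6, set as the call begins (- or left out, the last holds). The fingers move at their own pace and stop on an object; FORCE is the grip in N (left out, the last holds). Time passes only in rows, so rows that do not move let the fingers close. It gives the time, the measured TCP pose, the force and the opening at its end, in the units of the state.
- readout.get_state(): the state, without advancing time (a new reading comes with each control period).
- vision.capture(name): name is "scene" or "top" or "wrist"; returns the picture (480x640x3 uint8, blue, green, red); there is no depth.
- vision.get_calibration(name): a dict with "intrinsics" (3x3 intrinsics, pixels), "dist" ([k1, k2, p1, p2, k3] as OpenCV has them; the pictures are not rectified), "pose" (4x4, takes a point from camera to world coordinates). Camera axes: x right, y up, looking along -z (the intrinsics and any distortion apply to the point x, -y, -z); pixel columns grow to the right and rows downward; lengths in m; the calibration is good to about 2 mm. A picture is of the moment at which its call begins: read the wrist's pose just before it. get_calibration takes no time and is no camera call; for the wrist camera it gives the pose at the moment of the call.
- close_job(): hands the job in, once; it reports no verdict.
The state is a dict: "time_s": time; "joints": joint angles; "qd": joint speeds; "joint_torque": joint torques, N m; "tcp_pos": TCP position; "eef_rot": TCP orientation; "contact_force": force on the tool from outside, world axes, zero at the start; "moment": the same for the moment, N m; "gripper_width": finger opening in m.
Only numpy, scipy, OpenCV 4.12 (cv2) and the standard library are available. Lean on these libraries where they do the work, as an engineer would, in place of code of your own. Each camera call takes 0.05 s, during which the arm holds its last target.

## Working session

There is one attempt and no reset: what is moved stays moved. The work goes in short steps, Python scripts to look and compute and a shell command to move; the robot and the scene stay as the last step left them, time stands still between calls to the robot, and variables do not carry over. Pictures are saved under pics/ and viewed, and the job is handed in when it is done.

```bash
mkdir -p pics; ls; python3 - <<'E'
from plant import readout, vision, r
import cv2
print(readout.get_state()); print(r.grasp_offset)
for n in ("scene","top","wrist"):
    c=vision.get_calibration(n); print(n,c)
    cv2.imwrite(f"pics/{n}0.png",vision.capture(n))
E
```

```text
pics
{'time_s': 0.0, 'joints': array([ 8.74398056e+01,  2.05909157e+01,  6.33546910e-01, -2.17473339e-02,
       -7.01353601e+01, -1.65075980e+01]), 'qd': array([ 0.02128917,  0.00294373, -0.03141   , -0.01754844, -0.04276548,
        0.10006261]), 'joint_torque': array([-1.99060883e-04, -5.82723570e+01,  2.93056583e+01,  6.99726149e+00,
        7.02795209e-03, -1.59281194e-04]), 'tcp_pos': array([0.22036119, 0.63749435, 0.22562171]), 'eef_rot': array([   4.0761918 ,   89.9050435 , -104.99900689]), 'contact_force': array([-0.90495811,  1.10372271,  0.23454607]), 'moment': array([-0.00450217,  0.01816614, -0.00177238]), 'gripper_width': 0.08798353369193597}
0.0188
scene {'intrinsics': array([[594.87413072,   0.        , 321.21468804],
       [  0.        , 594.87413072, 239.11106783],
       [  0.        ,   0.        ,   1.        ]]), 'dist': array([-0.13905781,  0.        ,  0.        ,  0.        ,  0.        ]), 'pose': array([[ 0.83780405,  0.38655209, -0.38556692,  0.05364114],
       [-0.54560692,  0.56698921, -0.61711938, -0.6322393 ],
       [-0.0199365 ,  0.72739309,  0.685
[... 400 characters left out ...]
3],
       [-0.99979439,  0.00959899, -0.01786177,  0.15237601],
       [-0.01692589,  0.09003521,  0.99579475,  1.29653492],
       [ 0.        ,  0.        ,  0.        ,  1.        ]])}
wrist {'intrinsics': array([[337.91260812,   0.        , 320.16566237],
       [  0.        , 337.91260812, 234.37767381],
       [  0.        ,   0.        ,   1.        ]]), 'dist': array([-0.04130401,  0.        ,  0.        ,  0.        ,  0.        ]), 'pose': array([[-0.32672959,  0.9094582 ,  0.25716447,  0.28806373],
       [-0.94511531, -0.31503296, -0.08666763,  0.6136107 ],
       [ 0.00219469, -0.27136696,  0.96247346,  0.38382839],
       [ 0.        ,  0.        ,  0.        ,  1.        ]])}
```

View pics/scene0.png

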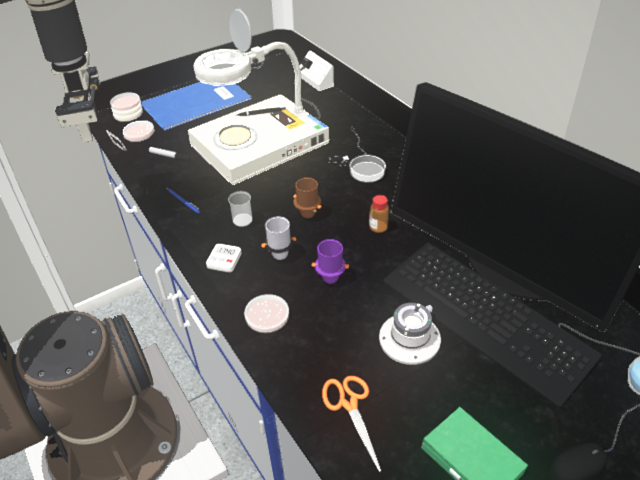

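View pics/top0.png

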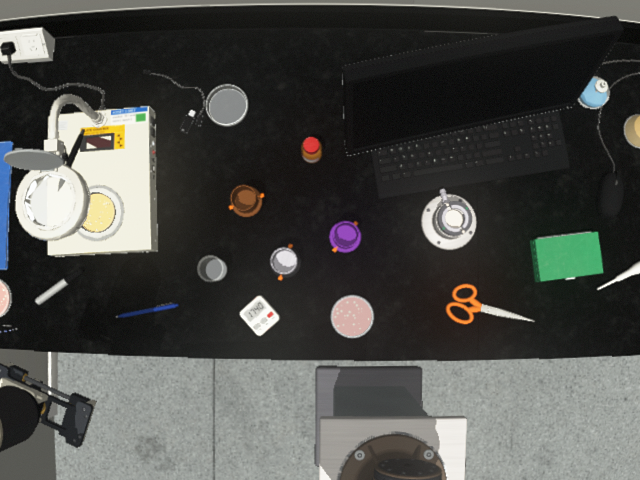

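View pics/wrist0.png

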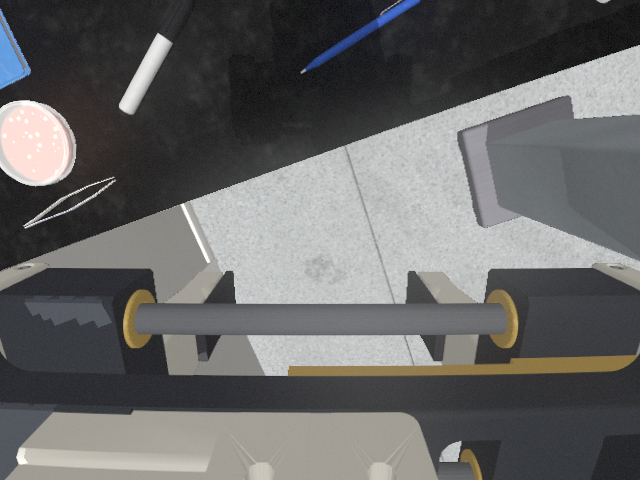

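Things that could be taken for the funnel (top view): steel one at (285,260), brown at (246,200) and purple at (346,237). The beaker at (212,268) is also grey. I choose the steel one with orange ears. The stand is at (449,221), with its barb towards (443,195). Next I take close crops.

```bash
python3 - <<'E'
import cv2,numpy as np
t=cv2.imread("pics/top0.png");s=cv2.imread("pics/scene0.png")
f=lambda im,x,y,w,h,k:cv2.resize(im[y:y+h,x:x+w],None,fx=k,fy=k,interpolation=cv2.INTER_CUBIC)
a=f(t,245,225,80,60,5);b=f(t,410,180,80,80,5)
c=f(s,245,205,80,60,5);d=f(s,370,290,80,80,5)
cv2.imwrite("pics/c1.png",np.hstack([a,c]));cv2.imwrite("pics/c2.png",np.hstack([b,d]))
E
```

```text
(no output)
```

View pics/c1.png

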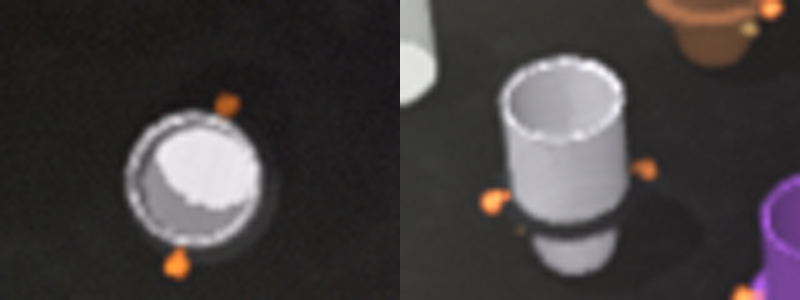

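View pics/c2.png

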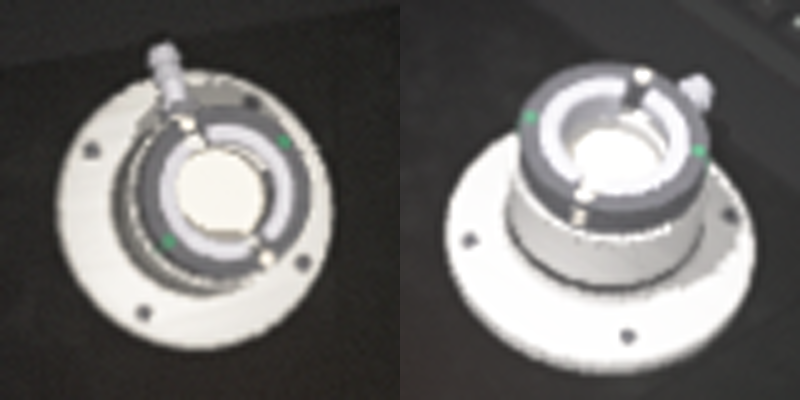

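The crops show the steel cup rim at top px ≈(283.5,260) and scene px ≈(277,225), with orange ears. On the ring, the white gap marks are at top px ≈(447.6,205) and (463,231.6), and the green marks at ≈(467,208) and (443.6,228). I triangulate these next.

```bash
cat > h.py <<'E'
import cv2,numpy as np
from plant import vision
def ray(cal,uv):
    p=cv2.undistortPoints(np.array([[uv]],float),cal["intrinsics"],cal["dist"])[0,0]
    P=cal["pose"]; d=P[:3,:3]@np.array([p[0],-p[1],-1.]); return P[:3,3],d/np.linalg.norm(d)
def tri(rays):
    A=np.zeros((3,3));b=np.zeros(3)
    for o,d in rays:
        M=np.eye(3)-np.outer(d,d);A+=M;b+=M@o
    x=np.linalg.solve(A,b); e=[np.linalg.norm((np.eye(3)-np.outer(d,d))@(x-o)) for o,d in rays]
    return x,max(e)
def plane(cal,uv,z):
    o,d=ray(cal,uv); return o+d*(z-o[2])/d[2]
def proj(cal,X):
    P=cal["pose"]; c=P[:3,:3].T@(np.asarray(X,float)-P[:3,3]); c=np.array([c[0],-c[1],-c[2]])
    return cv2.projectPoints(c[None],np.zeros(3),np.zeros(3),cal["intrinsics"],cal["dist"])[0].ravel()
E
python3 - <<'E'
from h import *
T=vision.get_calibration("top");S=vision.get_calibration("scene")
o=lambda x0,y0,c:(x0+(c[0]+.5)/5-.5,y0+(c[1]+.5)/5-.5)
np.set_printoptions(precision=4,suppress=True)
D={}
for n,a,b in [("rim",(193,178),(162,98)),("ear1",(227,105),(245,170)),("ear2",(177,264),(94,203))]:
    D[n]=tri([ray(T,o(245,225,a)),ray(S,o(245,205,b))]);print(n,*D[n])
for n,a,b in [("wA",(188,125),(242,76)),("wB",(265,258),(184,190)),("g1",(285,142),(299,151)),("g2",(168,242),(130,118))]:
    print(n,*tri([ray(T,o(410,180,a)),ray(S,o(370,290,b))]), plane(T,o(410,180,a),.07), plane(S,o(370,290,b),.07))
print("barb",plane(T,o(410,180,(162,52)),.03))
for nm,a in [("petri",(352,317)),("iodine",(312,150)),("beaker",(212,268)),("clock",(259,315)),("purple",(346,237)),("brown",(246,200))]:
    print(nm,plane(T,a,.05))
E
```

```text
rim [0.4838 0.2354 0.0888] 0.0002546221957524248
ear1 [0.5171 0.2253 0.0361] 0.0005776290041882998
ear2 [0.4503 0.2452 0.0358] 0.000330873684828791
wA [ 0.6028 -0.1008  0.0687] 0.0006478806760718964 [ 0.6032 -0.1009  0.07  ] [ 0.6014 -0.1014  0.07  ]
wB [ 0.5479 -0.1325  0.0703] 0.00023476739202063122 [ 0.5482 -0.1326  0.07  ] [ 0.5479 -0.1322  0.07  ]
g1 [ 0.5965 -0.1419  0.069 ] 0.0003971923968712237 [ 0.5967 -0.1418  0.07  ] [ 0.5954 -0.1423  0.07  ]
g2 [ 0.5543 -0.0922  0.0677] 0.00035398032833429627 [ 0.5544 -0.0919  0.07  ] [ 0.5527 -0.0935  0.07  ]
barb [ 0.6406 -0.0983  0.03  ]
petri [0.3702 0.0944 0.05  ]
iodine [0.7198 0.1808 0.05  ]
beaker [0.4679 0.3869 0.05  ]
clock [0.3719 0.2865 0.05  ]
purple [0.5356 0.108  0.05  ]
brown [0.6117 0.3184 0.05  ]
```

Every point fits the text:
- **Funnel:** axis (0.484, 0.235), rim z 0.089. The ears' centre agrees with it, and the ears lie at -16.6°.
- **Stand:** ring centre (0.5755, -0.117), top z≈0.069, gaps at 30.0°.

Next I go above the funnel with the jaws across the ears.

```bash
python3 -m handwheel '[[[0.55,-0.838,0,0],[0.55,-0.838,0,0],[0.55,-0.838,0,0],[0.55,-0.838,0,0],[0.55,-0.838,0,0],[0.55,-0.838,0,0],[0.55,-0.838,0,0],[0.55,-0.838,0,0]]]' 87 && cat > st.py <<'E'
from plant import readout
import numpy as np
from scipy.spatial.transform import Rotation as Ro
np.set_printoptions(precision=4,suppress=True)
def st(p=True):
    s=readout.get_state(); R=Ro.from_euler("xyz",s["eef_rot"],degrees=True).as_matrix()
    az=np.degrees(np.arctan2(R[1,2],R[0,2])); tilt=R[:,0]
    if p: print("t",round(s["time_s"],2),"tcp",s["tcp_pos"],"jawaz",round(az,2),"x",tilt,"j",s["joints"].round(1),"F",s["contact_force"].round(2),"M",s["moment"].round(3),"w",round(s["gripper_width"],4))
    return s,az
if __name__=="__main__": st()
E
python3 st.py
```

```text
time_s: 0.95
tcp_pos: [0.3976, 0.3617, 0.2217]
eef_rot: [2.3, 89.6, -106.3]
contact_force: [1.0, 0.4, -0.4]
gripper_width: 0.0872
t 0.95 tcp [0.3976 0.3617 0.2217] jawaz -108.67 x [-0.0017 -0.006  -1.    ] j [ 63.3   8.  -16.9   0.1 -65.5   8. ] F [ 1.03  0.37 -0.35] M [ 0.088 -0.118  0.042] w 0.0872
```

```bash
python3 -m handwheel '[[[0.54,-0.79,0,0.1],[0.54,-0.79,0,0.1],[0.54,-0.79,0,0.1],[0.54,-0.79,-0.1,0.1],[0,0,0,0]]]' && python3 - <<'E'
from st import *; from h import *
s,az=st(); c=vision.get_calibration("wrist")
cv2.imwrite("pics/w1.png",vision.capture("wrist"))
print(proj(c,(.4838,.2354,.089)),proj(c,(.4838,.2354,.0)))
E
```

```text
time_s: 1.45
tcp_pos: [0.4874, 0.2256, 0.2175]
eef_rot: [-1.1, 89.6, -107.9]
contact_force: [0.1, -0.1, -0.0]
gripper_width: 0.0869
t 1.45 tcp [0.4874 0.2256 0.2175] jawaz -106.77 x [-0.002  -0.0064 -1.    ] j [ 45.9   8.1 -17.4   0.2 -64.9  27.3] F [ 0.09 -0.12 -0.05] M [ 0.037 -0.012  0.022] w 0.0869
[308.7194 231.2554] [310.7068 210.6076]
```

View pics/w1.png

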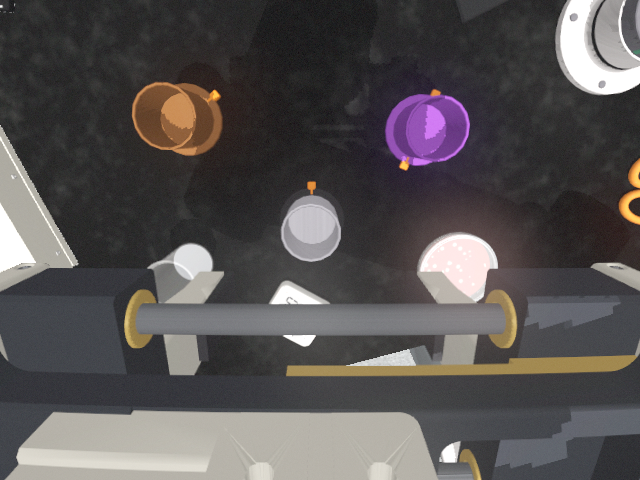

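The wrist view puts the rim centre at px (311,231) against a predicted (309,231), which agrees. One ear shows at (311,186). I centre over it and descend.

```bash
python3 -m handwheel '[[[-0.09,0.245,0,0],[0,0,-0.6,0],[0,0,-0.8,0],[0,0,-0.8,0],[0,0,-0.6,0],[0,0,0,0],[0,0,0,0]]]' && python3 st.py
```

```text
time_s: 2.2
tcp_pos: [0.4803, 0.2466, 0.1048]
eef_rot: [69.9, 89.8, -36.4]
contact_force: [-0.3, 0.4, 0.5]
gripper_width: 0.0871
t 2.2 tcp [0.4803 0.2466 0.1048] jawaz -106.39 x [ 0.0023 -0.0017 -1.    ] j [ 48.1  14.4 -25.8   0.2 -49.8  25.4] F [-0.27  0.41  0.52] M [ 0.032 -0.007 -0.063] w 0.0871
```

```bash
python3 -m handwheel '[[[0.09,-0.28,0,0],[0,0,0,0],[0,0,0,0]]]' && python3 - <<'E'
from st import *; from h import *
s,az=st(); c=vision.get_calibration("wrist")
cv2.imwrite("pics/w2.png",vision.capture("wrist"))
print(proj(c,(.4838,.2354,.091)),proj(c,s["tcp_pos"]))
E
```

```text
time_s: 2.5
tcp_pos: [0.4851, 0.2376, 0.1084]
eef_rot: [119.9, 89.6, 13.6]
contact_force: [0.2, -0.5, -0.8]
gripper_width: 0.087
t 2.5 tcp [0.4851 0.2376 0.1084] jawaz -106.23 x [ 0.0061  0.0015 -1.    ] j [ 47.   14.  -25.8   0.3 -49.9  26.6] F [ 0.23 -0.46 -0.8 ] M [0.015 0.022 0.017] w 0.087
[323.1632 273.9489] [318.5755 285.7576]
```

View pics/w2.png

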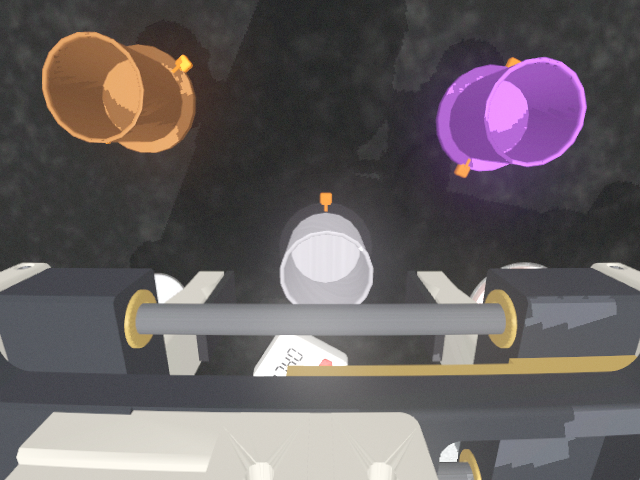

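The cup rim is centred at (326,277) between the fingers, against a predicted (323,274). I lower to just above the flange.

```bash
python3 -m handwheel '[[[-0.04,-0.05,-0.4,0],[0,0,-0.4,0],[0,0,-0.3,0],[0,0,-0.1,0],[0,0,0,0],[0,0,0,0]]]' && python3 st.py
```

```text
time_s: 3.15
tcp_pos: [0.4858, 0.237, 0.0628]
eef_rot: [135.0, 89.2, 28.7]
contact_force: [0.0, -0.1, 0.0]
gripper_width: 0.087
t 3.15 tcp [0.4858 0.237  0.0628] jawaz -106.27 x [ 0.0118  0.0064 -0.9999] j [ 47.   17.1 -28.9   0.4 -43.2  26.5] F [ 0.04 -0.15  0.03] M [-0.024  0.023 -0.04 ] w 0.087
```

```bash
python3 -m handwheel '[[[-0.06,-0.04,-0.2,0],[0,0,-0.15,0],[0,0,-0.05,0],[0,0,0,0]]]' && python3 st.py
```

```text
time_s: 3.55
tcp_pos: [0.4837, 0.2358, 0.0466]
eef_rot: [137.1, 89.1, 30.8]
contact_force: [0.7, 0.4, 0.7]
gripper_width: 0.087
t 3.55 tcp [0.4837 0.2358 0.0466] jawaz -106.26 x [ 0.0132  0.0079 -0.9999] j [ 47.1  18.2 -30.2   0.4 -40.8  26.4] F [0.73 0.43 0.69] M [ 0.009  0.077 -0.009] w 0.087
```

```bash
python3 -m handwheel '[[[0,0,0,0],[0,0,0,0],[0,0,0,0],[0,0,0,0],[0,0,0,0],[0,0,0,0],[0,0,0,0],[0,0,0,0]]]' 40 30 && python3 st.py
```

```text
time_s: 4.35
tcp_pos: [0.4839, 0.236, 0.047]
eef_rot: [137.3, 89.1, 31.1]
contact_force: [-0.2, -0.2, -0.3]
gripper_width: 0.0517
t 4.35 tcp [0.4839 0.236  0.047 ] jawaz -106.26 x [ 0.0136  0.0082 -0.9999] j [ 47.1  18.2 -30.2   0.4 -40.8  26.4] F [-0.18 -0.23 -0.35] M [-0.012  0.014 -0.006] w 0.0517
```

Gripped at 51.7 mm, the cup's diameter. I lift.

```bash
python3 -m handwheel '[[[0,0,0.3,0],[0,0,0.6,0],[0,0,0.8,0],[0,0,0.8,0],[0,0,0.6,0],[0,0,0.3,0],[0,0,0,0],[0,0,0,0]]]' && python3 - <<'E'
from st import *; from h import *
s,az=st()
cv2.imwrite("pics/w3.png",vision.capture("wrist"))
E
```

```text
time_s: 5.15
tcp_pos: [0.4821, 0.2341, 0.1926]
eef_rot: [136.8, 89.1, 30.5]
contact_force: [-0.2, -0.2, -1.1]
gripper_width: 0.0519
t 5.15 tcp [0.4821 0.2341 0.1926] jawaz -106.27 x [ 0.0131  0.0077 -0.9999] j [ 47.1   8.4 -20.5   0.3 -60.2  26.5] F [-0.19 -0.22 -1.1 ] M [-0.113  0.068  0.021] w 0.0519
```

View pics/w3.png

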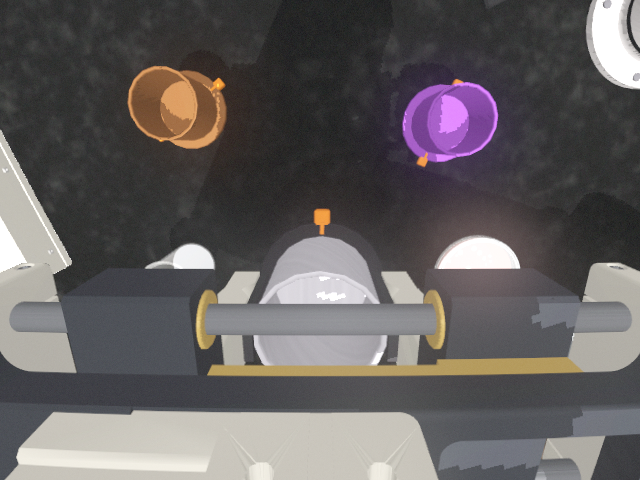

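Held, with the ear at (322,217), straight ahead, so the ears are perpendicular to the jaws. I move over to the stand, turning +46°.

```bash
python3 -m handwheel '[[[0.1,-0.4,0,0.5],[0.2,-0.7,0,0.8],[0.2,-0.8,0,0.85],[0.2,-0.8,0,0.85],[0.2,-0.8,0,0.85],[0.2,-0.8,0,0.85],[0.2,-0.8,0,0.85],[0.2,-0.8,0,0.85]]]' && python3 st.py
```

```text
time_s: 6.0
tcp_pos: [0.5381, -0.0088, 0.1833]
eef_rot: [-148.9, 89.6, 138.4]
contact_force: [1.4, 0.7, -1.8]
gripper_width: 0.0519
t 6.0 tcp [ 0.5381 -0.0088  0.1833] jawaz -72.69 x [-0.0048  0.0043 -1.    ] j [ 19.7   9.8 -19.8  -0.4 -60.6  87.8] F [ 1.38  0.67 -1.76] M [-0.006 -0.12   0.043] w 0.0519
```

```bash
python3 -m handwheel '[[[0.2,-0.7,0,0.7],[0.2,-0.7,0,0.7],[0.2,-0.6,0,0.6],[0.2,-0.4,0,0.3],[0.05,-0.1,0,0.1],[0,0,0,0],[0,0,0,0]]]' && python3 - <<'E'
from st import *; from h import *
s,az=st(); c=vision.get_calibration("wrist")
cv2.imwrite("pics/w4.png",vision.capture("wrist"));cv2.imwrite("pics/t4.png",vision.capture("top"));cv2.imwrite("pics/s4.png",vision.capture("scene"))
E
```

```text
time_s: 6.7
tcp_pos: [0.5684, -0.1171, 0.174]
eef_rot: [-122.0, 88.8, 177.5]
contact_force: [0.3, 0.1, -1.2]
gripper_width: 0.052
t 6.7 tcp [ 0.5684 -0.1171  0.174 ] jawaz -60.43 x [-0.0218  0.0009 -0.9998] j [  7.5  14.7 -14.7  -0.2 -61.8 112.2] F [ 0.33  0.08 -1.2 ] M [-0.054 -0.096 -0.016] w 0.052
```

View pics/w4.png

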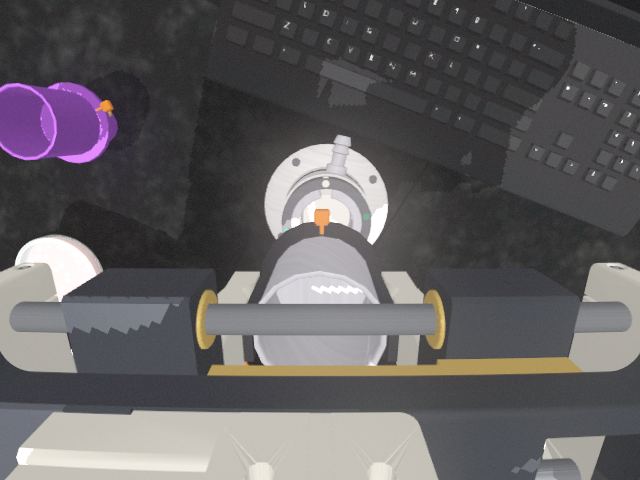

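View pics/s4.png

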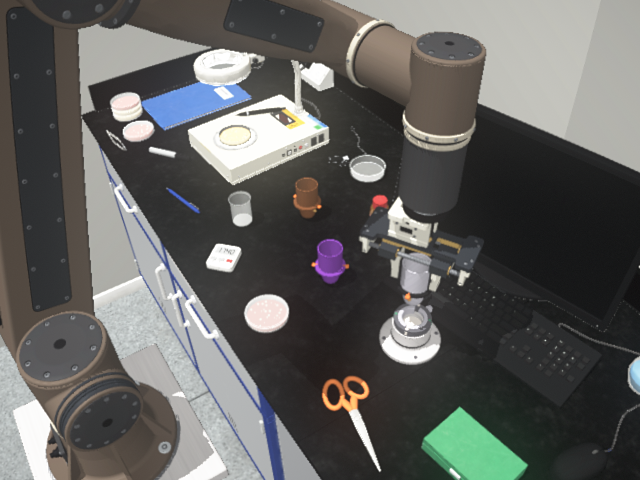

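```bash
python3 - <<'E'
from st import *; from h import *
s,az=st(0); c=vision.get_calibration("wrist");S=vision.get_calibration("scene");T=vision.get_calibration("top")
R=Ro.from_euler("xyz",s["eef_rot"],degrees=True).as_matrix()
for n,p in dict(wA=(.603,-.1009,.07),g1=(.5967,-.1418,.07),g2=(.5544,-.092,.07),barb=(.6406,-.0983,.03)).items(): print(n,proj(c,p))
up=-R[:,0]; base=s["tcp_pos"]-up*.047; d=-R[:,1] 
if d[0]<0:d=-d
for q in (36,.0385*1000): pass
e1=base+up*.0385+d*.036; e2=base+up*.0385-d*.036
print("axis dir",d,"ear",proj(c,e1),"base",base)
for n,C in (("scene",S),("top",T)):
    print(n,"e1",proj(C,e1),"e2",proj(C,e2),"rim",proj(C,base+up*.091))
im=cv2.imread("pics/s4.png");w=cv2.imread("pics/w4.png");t=cv2.imread("pics/t4.png")
f=lambda im,x,y,ww,h,k:cv2.resize(im[y:y+h,x:x+ww],None,fx=k,fy=k,interpolation=cv2.INTER_CUBIC)
cv2.imwrite("pics/c3.png",np.hstack([f(im,370,240,80,120,5),f(w,285,140,80,120,5)]))
cv2.imwrite("pics/c4.png",f(t,390,140,120,120,5))
E
```

```text
wA [326.3196 182.364 ]
g1 [367.001  214.8647]
g2 [286.6438 229.3114]
barb [345.2281 136.3748]
axis dir [ 0.8689  0.4947 -0.0174] ear [320.9858 212.5694] base [ 0.5678 -0.1167  0.1277]
scene e1 [421.4218 270.1274] e2 [407.0266 296.5392] rim [417.6153 262.1454]
top e1 [456.2269 199.1699] e2 [475.0994 231.8265] rim [472.323  211.2699]
```

View pics/c3.png

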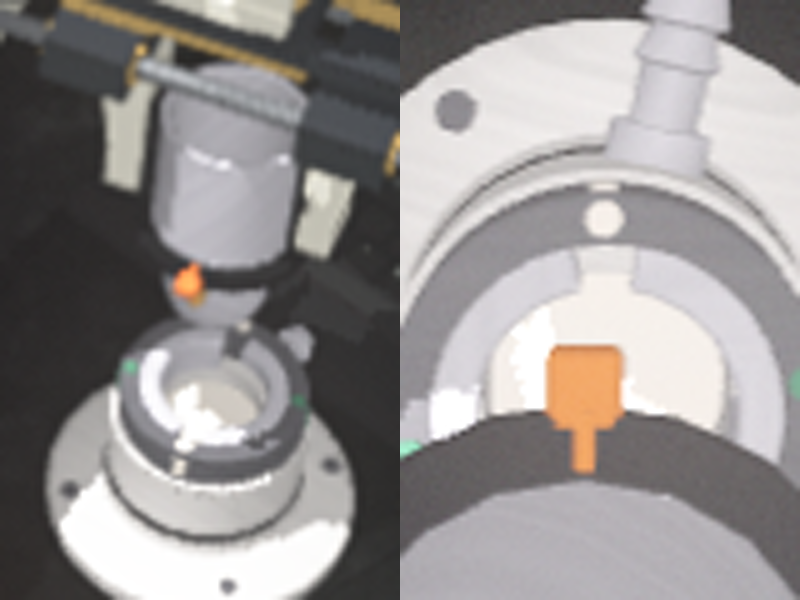

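View pics/c4.png

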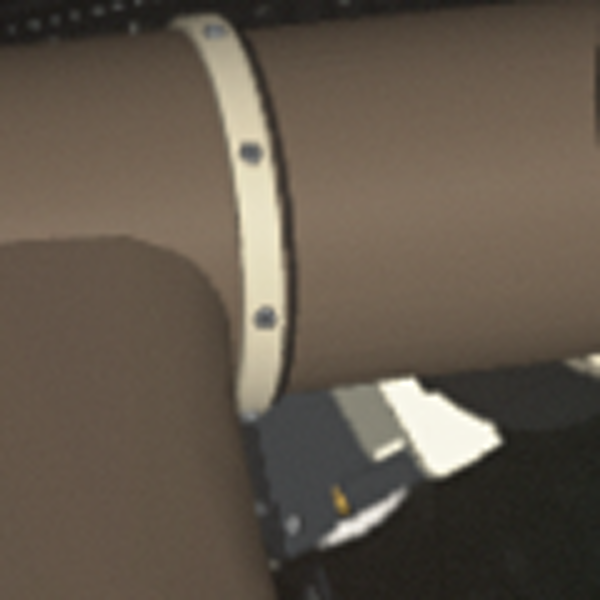

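The wrist view has the gap mark at (325,183.5) and the ear at (322,217.4). The predictions were (326,182) and (321,213). The funnel therefore sits about 1 mm short and the turn is about 1° short. I correct both and come down partway.

```bash
python3 -m handwheel '[[[0.2,0,0,0.3],[0,0,-0.2,0],[0,0,-0.3,0],[0,0,-0.2,0],[0,0,0,0],[0,0,0,0]]]' && cat > chk.py <<'E'
from st import *; from h import *
import sys
s,az=st(); 
R=Ro.from_euler("xyz",s["eef_rot"],degrees=True).as_matrix()
up=-R[:,0]; base=s["tcp_pos"]-up*.047; d=R[:,1]*np.sign(R[0,1])
print("base",base,"earaz",np.degrees(np.arctan2(d[1],d[0])))
if len(sys.argv)>1:
    n=sys.argv[1]; c=vision.get_calibration("wrist"); w=vision.capture("wrist"); im=vision.capture("scene")
    print("wA",proj(c,(.603,-.1009,.07)),"ear",proj(c,base+up*.041+d*.035),"scene e2",proj(vision.get_calibration("scene"),base+up*.0385-d*.035))
    f=lambda im,x,y,ww,h,k:cv2.resize(im[y:y+h,x:x+ww],None,fx=k,fy=k,interpolation=cv2.INTER_CUBIC)
    cv2.imwrite(f"pics/{n}.png",np.hstack([f(im,370,250,80,120,5),f(w,285,140,80,120,5)]))
E
python3 chk.py c5
```

```text
time_s: 7.45
tcp_pos: [0.577, -0.1148, 0.144]
eef_rot: [-123.1, 88.8, 178.3]
contact_force: [0.6, -0.6, -0.9]
gripper_width: 0.0516
t 7.45 tcp [ 0.577  -0.1148  0.144 ] jawaz -58.59 x [-0.0207  0.0006 -0.9998] j [  7.6  16.9 -15.9  -0.2 -58.3 113.9] F [ 0.6  -0.6  -0.94] M [-0.077 -0.182  0.019] w 0.0516
base [ 0.576  -0.1147  0.097 ] earaz 31.41850370925924
wA [324.4853 200.4331] ear [321.0215 215.6357] scene e2 [409.2946 305.065 ]
```

View pics/c5.png

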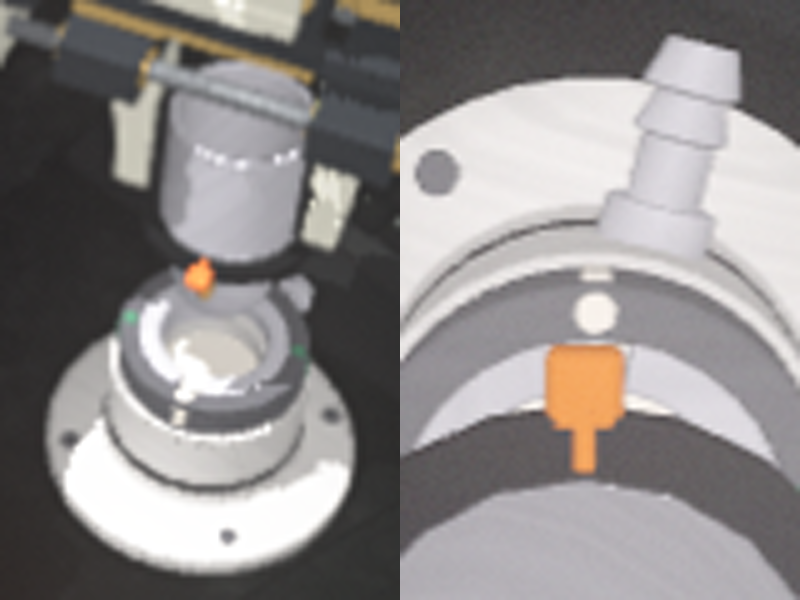

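The marks and ear agree with predictions to within 3 px. A 2.3 mm correction in -y remains.

```bash
python3 -m handwheel '[[[0,-0.06,-0.1,0],[0,0,-0.2,0],[0,0,-0.1,0],[0,0,0,0],[0,0,0,0]]]' && python3 chk.py c6
```

```text
time_s: 8.05
tcp_pos: [0.5774, -0.1176, 0.1276]
eef_rot: [-123.9, 88.9, 177.5]
contact_force: [0.6, 0.4, -0.9]
gripper_width: 0.0517
t 8.05 tcp [ 0.5774 -0.1176  0.1276] jawaz -58.62 x [-0.0188  0.0008 -0.9998] j [  7.4  17.9 -17.   -0.2 -56.2 114.2] F [ 0.63  0.42 -0.88] M [-0.09  -0.081 -0.032] w 0.0517
base [ 0.5765 -0.1176  0.0806] earaz 31.385671690588026
wA [320.3004 203.684 ] ear [321.0398 215.6018] scene e2 [409.7025 311.8921]
```

View pics/c6.png

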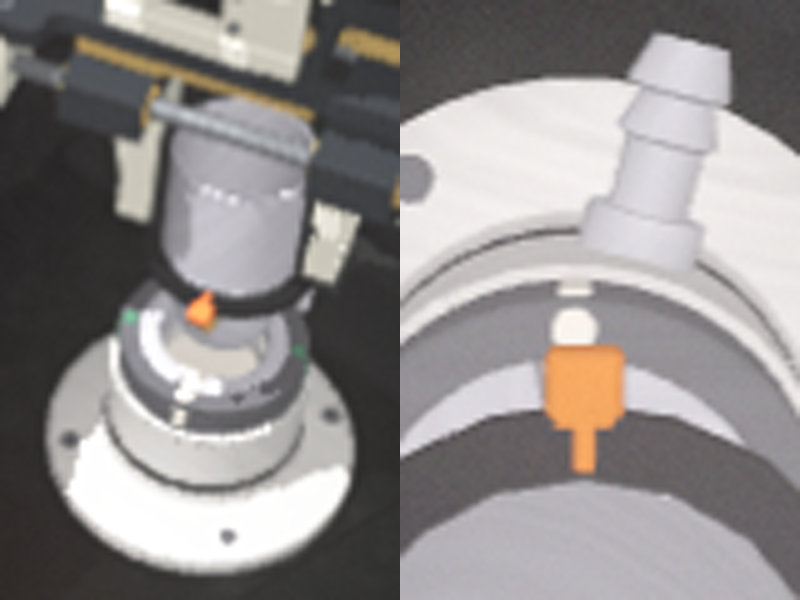

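The mark at (320,205) against the ear at (322,217) agrees with the computed 1 mm side offset. I correct it and descend into the bore while watching the force.

```bash
python3 -m handwheel '[[[-0.025,0.015,0,0],[0,0,-0.15,0],[0,0,-0.15,0],[0,0,0,0],[0,0,0,0]]]' && python3 chk.py
```

```text
time_s: 8.65
tcp_pos: [0.5766, -0.1168, 0.115]
eef_rot: [-124.4, 89.0, 177.0]
contact_force: [0.2, 0.3, -1.7]
gripper_width: 0.052
t 8.65 tcp [ 0.5766 -0.1168  0.115 ] jawaz -58.61 x [-0.0179  0.0009 -0.9998] j [  7.4  18.5 -18.   -0.2 -54.5 114.1] F [ 0.18  0.28 -1.68] M [-0.059 -0.127 -0.017] w 0.052
base [ 0.5757 -0.1168  0.068 ] earaz 31.401534915495958
```

```bash
python3 -m handwheel '[[[0,0,-0.15,0],[0,0,-0.1,0],[0,0,-0.05,0],[0,0,0,0]]]' && python3 chk.py c7
```

```text
time_s: 9.05
tcp_pos: [0.5765, -0.1168, 0.1018]
eef_rot: [-124.3, 89.0, 177.1]
contact_force: [-0.4, -0.1, -2.4]
gripper_width: 0.0519
t 9.05 tcp [ 0.5765 -0.1168  0.1018] jawaz -58.61 x [-0.0182  0.0009 -0.9998] j [  7.4  19.3 -18.8  -0.2 -52.9 114.1] F [-0.36 -0.06 -2.38] M [-0.111 -0.099  0.045] w 0.0519
base [ 0.5756 -0.1168  0.0548] earaz 31.398229323040283
wA [321.8685 212.1375] ear [321.0396 215.6298] scene e2 [407.8398 320.8535]
```

View pics/c7.png

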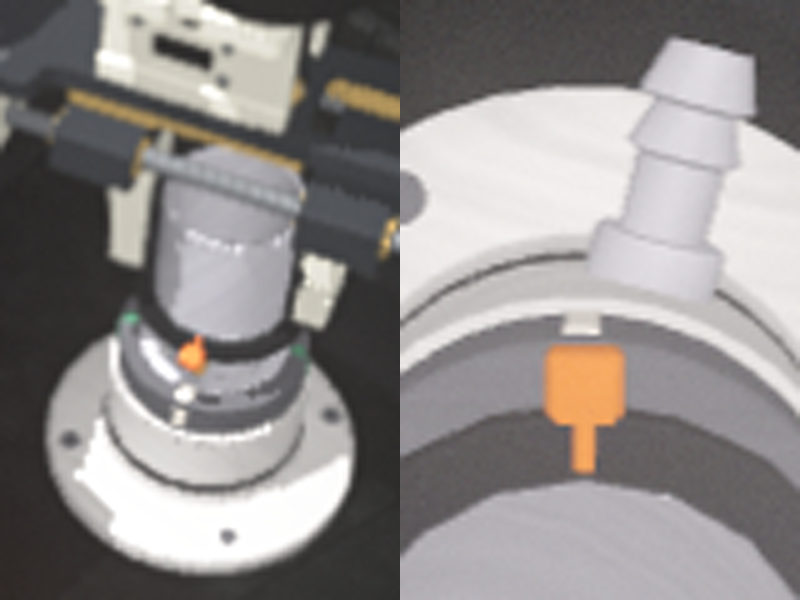

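The gap mark (321,205) and the ear (322,217) line up. I go down in small steps.

```bash
python3 -m handwheel '[[[0,0,-0.06,0],[0,0,-0.04,0],[0,0,0,0]]]' && python3 chk.py
```

```text
time_s: 9.45
tcp_pos: [0.5769, -0.1168, 0.0982]
eef_rot: [-124.6, 89.0, 176.8]
contact_force: [-0.1, -0.6, -0.9]
gripper_width: 0.0522
t 9.45 tcp [ 0.5769 -0.1168  0.0982] jawaz -58.6 x [-0.0171  0.001  -0.9999] j [  7.4  19.5 -19.   -0.2 -52.4 114.1] F [-0.06 -0.61 -0.88] M [-0.091 -0.12  -0.023] w 0.0522
base [ 0.5761 -0.1168  0.0513] earaz 31.403211039254245
```

```bash
python3 -m handwheel '[[[0,0,-0.06,0],[0,0,-0.05,0],[0,0,-0.03,0],[0,0,0,0]]]' && python3 chk.py
```

```text
time_s: 9.85
tcp_pos: [0.5769, -0.1167, 0.0927]
eef_rot: [-124.9, 89.0, 176.5]
contact_force: [0.1, 0.2, 0.0]
gripper_width: 0.052
t 9.85 tcp [ 0.5769 -0.1167  0.0927] jawaz -58.6 x [-0.0169  0.001  -0.9999] j [  7.5  19.9 -19.4  -0.2 -51.7 114.1] F [0.07 0.23 0.05] M [ 0.195  0.342 -0.032] w 0.052
base [ 0.5761 -0.1167  0.0457] earaz 31.405549975611233
```

The pins are through the gaps and the plate is reached. I press gently, steering by force (target plate force about 12 N, so Fz about +11).

```bash
python3 -m handwheel '[[[0,0,-0.06,0],[0,0,-0.05,0],[0,0,-0.04,0],[0,0,0,0]]]' && python3 chk.py
```

```text
time_s: 10.25
tcp_pos: [0.5769, -0.1167, 0.0882]
eef_rot: [-123.7, 89.1, 177.8]
contact_force: [-3.1, 1.1, 5.0]
gripper_width: 0.0518
t 10.25 tcp [ 0.5769 -0.1167  0.0882] jawaz -58.56 x [-0.0161  0.0006 -0.9999] j [  7.5  20.1 -19.7  -0.2 -51.1 114.1] F [-3.09  1.1   5.  ] M [ 0.528  1.097 -0.041] w 0.0518
base [ 0.5762 -0.1167  0.0412] earaz 31.44973985050374
```

```bash
python3 -m handwheel '[[[-0.015,0,-0.05,0],[0,0,-0.04,0],[0,0,-0.03,0],[0,0,0,0]]]' && python3 chk.py
```

```text
time_s: 10.65
tcp_pos: [0.5769, -0.1167, 0.0866]
eef_rot: [-121.8, 89.2, 179.7]
contact_force: [-3.3, 1.3, 7.3]
gripper_width: 0.052
t 10.65 tcp [ 0.5769 -0.1167  0.0866] jawaz -58.49 x [-0.0136  0.0001 -0.9999] j [  7.5  20.2 -19.9  -0.1 -50.7 114.1] F [-3.31  1.27  7.29] M [ 0.675  1.369 -0.019] w 0.052
base [ 0.5763 -0.1167  0.0396] earaz 31.518783590598538
```

```bash
python3 -m handwheel '[[[-0.03,0.01,-0.07,0],[-0.02,0,-0.07,0]]]' && python3 chk.py
```

```text
time_s: 10.85
tcp_pos: [0.5769, -0.1169, 0.0839]
eef_rot: [-113.4, 89.5, -171.8]
contact_force: [-3.4, 1.5, 16.0]
gripper_width: 0.0516
t 10.85 tcp [ 0.5769 -0.1169  0.0839] jawaz -58.4 x [-0.009  -0.0013 -1.    ] j [  7.6  20.2 -20.4   0.  -50.  114. ] F [-3.4   1.52 16.03] M [ 0.342  1.72  -0.018] w 0.0516
base [ 0.5765 -0.1169  0.0369] earaz 31.59767659797082
```

Fz 16 N means it is about on the floor. I ease slightly and start the clockwise twist.

```bash
python3 -m handwheel '[[[0,0,0.015,0],[0,0,0,-0.4]]]' && python3 chk.py
```

```text
time_s: 11.05
tcp_pos: [0.577, -0.117, 0.0862]
eef_rot: [-109.1, 89.5, -169.5]
contact_force: [-4.0, 2.7, 6.9]
gripper_width: 0.0515
t 11.05 tcp [ 0.577  -0.117   0.0862] jawaz -60.38 x [-0.008  -0.0015 -1.    ] j [  7.6  20.  -20.3   0.  -50.2 112. ] F [-3.95  2.75  6.87] M [1.041 1.455 0.04 ] w 0.0515
base [ 0.5767 -0.1171  0.0392] earaz 29.62038397713818
```

```bash
python3 -m handwheel '[[[-0.02,0,-0.06,0],[-0.02,0,-0.05,0]]]' && python3 chk.py
```

```text
time_s: 11.25
tcp_pos: [0.5768, -0.1171, 0.0842]
eef_rot: [-95.7, 89.7, -156.1]
contact_force: [-3.5, 1.1, 11.5]
gripper_width: 0.0515
t 11.25 tcp [ 0.5768 -0.1171  0.0842] jawaz -60.38 x [-0.0044 -0.0019 -1.    ] j [  7.6  20.  -20.6   0.1 -49.6 112. ] F [-3.54  1.15 11.52] M [0.959 1.314 0.089] w 0.0515
base [ 0.5766 -0.1172  0.0372] earaz 29.620463598672508
```

```bash
python3 -m handwheel '[[[-0.01,0,-0.035,-0.6],[-0.01,0,-0.035,-0.6],[-0.01,0,-0.035,-0.6]]]' && python3 chk.py
```

```text
time_s: 11.55
tcp_pos: [0.577, -0.1168, 0.0838]
eef_rot: [-33.5, 89.9, -103.0]
contact_force: [-5.6, 3.2, 12.8]
gripper_width: 0.0515
t 11.55 tcp [ 0.577  -0.1168  0.0838] jawaz -69.53 x [-0.0004 -0.0018 -1.    ] j [  7.6  19.9 -20.8   0.1 -49.3 102.8] F [-5.62  3.2  12.83] M [1.21  1.864 0.035] w 0.0515
base [ 0.5769 -0.1169  0.0368] earaz 20.471781672673032
```

It turns freely with Mz≈0. The side force shows it is about 1 mm too far in +x, so I relieve that while twisting.

```bash
python3 -m handwheel '[[[-0.04,0.02,-0.035,-0.4],[-0.04,0.02,-0.03,-0.5],[-0.02,0,-0.035,-0.5]]]' && python3 chk.py c8
```

```text
time_s: 11.85
tcp_pos: [0.5768, -0.1161, 0.0846]
eef_rot: [48.2, 89.5, -28.4]
contact_force: [-3.5, 1.9, 10.3]
gripper_width: 0.0515
t 11.85 tcp [ 0.5768 -0.1161  0.0846] jawaz -76.69 x [ 0.0081 -0.0044 -1.    ] j [  7.9  19.6 -21.4   0.4 -48.6  95.2] F [-3.48  1.86 10.27] M [0.98  1.467 0.093] w 0.0515
base [ 0.5772 -0.1163  0.0376] earaz 13.315414554850488
wA [303.2483 223.1687] ear [320.1061 215.4296] scene e2 [401.8478 324.0551]
```

View pics/c8.png

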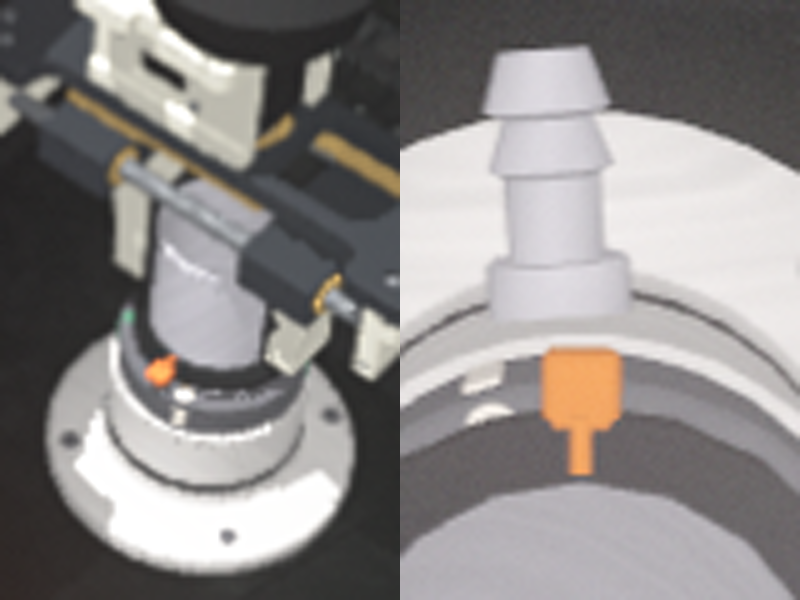

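The view shows the funnel turning with the gripper: the ear is now 17° past the white mark, with low torque. I continue.

```bash
python3 -m handwheel '[[[0,0,-0.04,-0.5],[0,0,-0.04,-0.6],[0,0,-0.035,-0.6],[0,0,-0.035,-0.6]]]' && python3 chk.py
```

```text
time_s: 12.35
tcp_pos: [0.5771, -0.1163, 0.0833]
eef_rot: [52.1, 89.3, -36.3]
contact_force: [-6.3, 3.9, 14.2]
gripper_width: 0.0513
t 12.35 tcp [ 0.5771 -0.1163  0.0833] jawaz -88.42 x [ 0.0096 -0.0071 -0.9999] j [  7.9  19.6 -21.6   0.6 -48.3  83.2] F [-6.34  3.86 14.24] M [1.815 2.489 0.144] w 0.0513
base [ 0.5776 -0.1166  0.0363] earaz 1.5818068031877273
```

```bash
python3 -m handwheel '[[[-0.02,0.01,-0.02,-0.6],[-0.02,0.01,-0.03,-0.6],[-0.02,0.01,-0.03,-0.6],[-0.02,0.01,-0.03,-0.6]]]' && python3 chk.py
```

```text
time_s: 12.75
tcp_pos: [0.5767, -0.1155, 0.0844]
eef_rot: [62.6, 88.9, -38.2]
contact_force: [-3.9, 0.0, 10.3]
gripper_width: 0.0519
t 12.75 tcp [ 0.5767 -0.1155  0.0844] jawaz -100.76 x [ 0.015  -0.0118 -0.9998] j [  8.2  19.3 -22.1   1.1 -47.8  70.3] F [-3.92  0.04 10.25] M [0.053 1.304 0.044] w 0.0519
base [ 0.5774 -0.1161  0.0374] earaz -10.747037675153498
```

```bash
python3 -m handwheel '[[[-0.01,0,-0.035,-0.6],[0,0,-0.035,-0.6],[0,0,-0.03,-0.6],[0,0,-0.035,-0.6]]]' && python3 chk.py
```

```text
time_s: 13.15
tcp_pos: [0.5772, -0.1161, 0.0837]
eef_rot: [66.6, 88.7, -46.5]
contact_force: [-6.7, 3.2, 11.5]
gripper_width: 0.0516
t 13.15 tcp [ 0.5772 -0.1161  0.0837] jawaz -113.14 x [ 0.0158 -0.0167 -0.9997] j [  8.4  19.4 -22.3   1.5 -47.6  57.5] F [-6.72  3.22 11.48] M [1.15  2.164 0.082] w 0.0516
base [ 0.578  -0.1169  0.0367] earaz -23.12912351552315
```

```bash
python3 -m handwheel '[[[-0.015,0.005,-0.035,-0.6],[-0.015,0.005,-0.03,-0.6],[-0.01,0,-0.03,-0.6],[0,0,-0.035,-0.6]]]' && python3 chk.py c9
```

```text
time_s: 13.55
tcp_pos: [0.5772, -0.1161, 0.0835]
eef_rot: [73.3, 88.4, -52.1]
contact_force: [-4.6, 1.3, 13.3]
gripper_width: 0.0519
t 13.55 tcp [ 0.5772 -0.1161  0.0835] jawaz -125.5 x [ 0.0169 -0.0218 -0.9996] j [  8.6  19.3 -22.6   1.9 -47.3  44.7] F [-4.62  1.26 13.33] M [0.925 2.247 0.077] w 0.0519
base [ 0.578  -0.1172  0.0365] earaz -35.486952504121454
wA [266.8518 255.6629] ear [317.7292 216.5732] scene e2 [395.0068 313.5521]
```

View pics/c9.png

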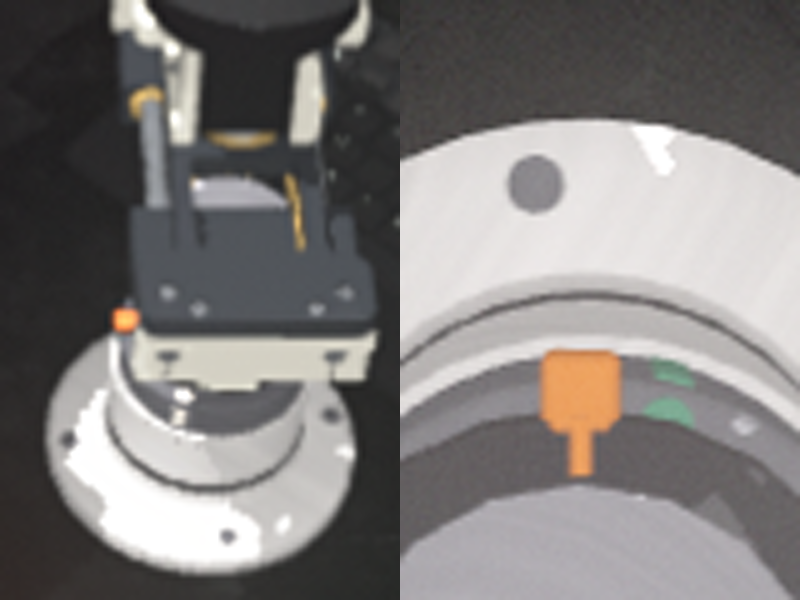

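The green recess mark is just clockwise of the ear, at ≈(339,222) against (321,218), about 14° to go. I finish gently.

```bash
python3 -m handwheel '[[[-0.01,0,-0.025,-0.5],[-0.01,0,-0.03,-0.5],[0,0,-0.03,-0.5],[0,0,-0.03,-0.3]]]' && python3 chk.py
```

```text
time_s: 14.05
tcp_pos: [0.5773, -0.1164, 0.0836]
eef_rot: [78.1, 88.2, -56.6]
contact_force: [-5.2, 2.5, 12.0]
gripper_width: 0.0516
t 14.05 tcp [ 0.5773 -0.1164  0.0836] jawaz -134.69 x [ 0.0169 -0.0256 -0.9995] j [  8.7  19.3 -22.7   2.2 -47.2  35.2] F [-5.15  2.51 12.03] M [1.246 2.186 0.086] w 0.0516
base [ 0.5781 -0.1176  0.0366] earaz -44.67517971066748
```

```bash
python3 -m handwheel '[[[0,0,-0.03,-0.3],[0,0,-0.03,-0.3],[0,0,-0.03,-0.3]]]' && python3 chk.py
```

```text
time_s: 14.35
tcp_pos: [0.5773, -0.1164, 0.0834]
eef_rot: [79.5, 88.2, -59.8]
contact_force: [-5.3, 1.7, 13.1]
gripper_width: 0.0517
t 14.35 tcp [ 0.5773 -0.1164  0.0834] jawaz -139.28 x [ 0.0162 -0.0277 -0.9995] j [  8.8  19.3 -22.8   2.3 -47.2  30.4] F [-5.32  1.67 13.06] M [0.951 2.272 0.083] w 0.0517
base [ 0.578  -0.1177  0.0364] earaz -49.26942884503069
```

```bash
python3 -m handwheel '[[[0,0,-0.025,-0.25],[0,0,-0.03,-0.25]]]' && python3 chk.py c10
```

```text
time_s: 14.55
tcp_pos: [0.577, -0.1168, 0.0834]
eef_rot: [79.5, 88.1, -62.3]
contact_force: [-6.3, 0.4, 11.2]
gripper_width: 0.0517
t 14.55 tcp [ 0.577  -0.1168  0.0834] jawaz -141.82 x [ 0.0154 -0.0294 -0.9994] j [  8.8  19.3 -22.8   2.5 -47.2  27.7] F [-6.3   0.43 11.23] M [0.532 2.409 0.169] w 0.0517
base [ 0.5778 -0.1181  0.0364] earaz -51.806603000746414
wA [261.9603 271.3908] ear [317.3403 217.2867] scene e2 [395.6392 309.9534]
```

View pics/c10.png

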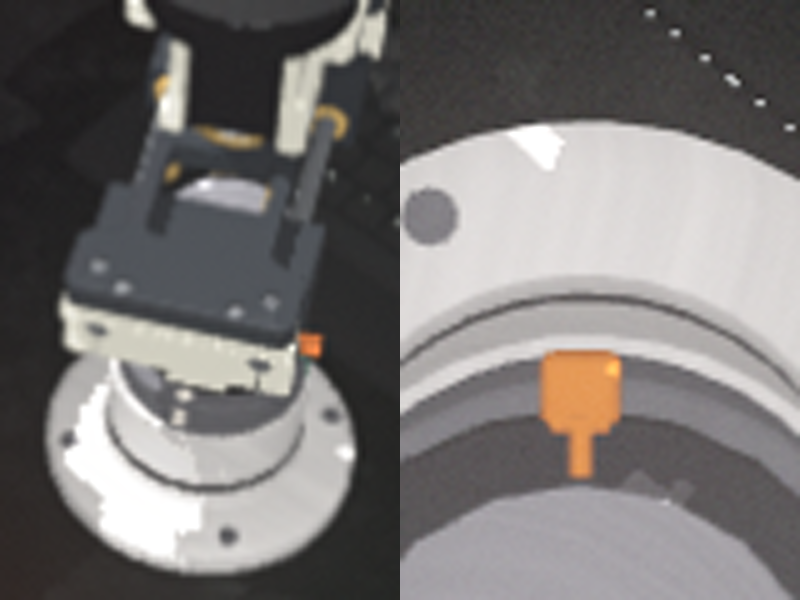

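The ear now hides the green mark and Mz is starting to rise. I feel for the stop.

```bash
python3 -m handwheel '[[[0,0,-0.03,-0.25],[0,0,-0.03,-0.25]]]' && python3 chk.py
```

```text
time_s: 14.85
tcp_pos: [0.5766, -0.1173, 0.0833]
eef_rot: [78.7, 88.0, -65.5]
contact_force: [-5.1, 1.0, 13.0]
gripper_width: 0.0514
t 14.85 tcp [ 0.5766 -0.1173  0.0833] jawaz -144.28 x [ 0.0143 -0.0313 -0.9994] j [  8.8  19.3 -22.9   2.6 -47.2  25.2] F [-5.12  0.98 13.02] M [0.831 2.188 0.416] w 0.0514
base [ 0.5772 -0.1188  0.0364] earaz -54.265996994081796
```

Mz 0.42 N m: that is the stop. I ease up so the spring lifts the pins, then let go.

```bash
python3 -m handwheel '[[[0,0,0.02,-0.05],[0,0,0.03,-0.05],[0,0,0.03,0],[0,0,0.03,0]]]' && python3 chk.py
```

```text
time_s: 15.25
tcp_pos: [0.5763, -0.1171, 0.0864]
eef_rot: [77.9, 88.1, -66.9]
contact_force: [1.0, -0.2, -7.2]
gripper_width: 0.0515
t 15.25 tcp [ 0.5763 -0.1171  0.0864] jawaz -144.72 x [ 0.0133 -0.0312 -0.9994] j [  8.8  19.1 -22.7   2.5 -47.7  24.8] F [ 0.99 -0.18 -7.17] M [ 0.132 -0.543  0.444] w 0.0515
base [ 0.5769 -0.1186  0.0394] earaz -54.70796726631254
```

It stopped about 3 mm up, with a slight pull and 0.44 N m still wound up. The pin may be rubbing the recess edge. I relax the torque by a degree or two and look.

```bash
python3 -m handwheel '[[[0,0,-0.01,0.2],[0,0,0,0.15]]]' && python3 chk.py c11
```

```text
time_s: 15.45
tcp_pos: [0.5767, -0.1173, 0.0872]
eef_rot: [78.0, 88.0, -64.9]
contact_force: [-2.4, 1.1, 6.0]
gripper_width: 0.0517
t 15.45 tcp [ 0.5767 -0.1173  0.0872] jawaz -142.85 x [ 0.0147 -0.0314 -0.9994] j [  8.8  19.1 -22.7   2.6 -47.7  26.6] F [-2.42  1.11  5.97] M [ 0.52   1.073 -0.032] w 0.0517
base [ 0.5774 -0.1188  0.0402] earaz -52.83365200674522
wA [261.7298 270.4848] ear [317.2507 217.3547] scene e2 [395.8836 308.7394]
```

View pics/c11.png

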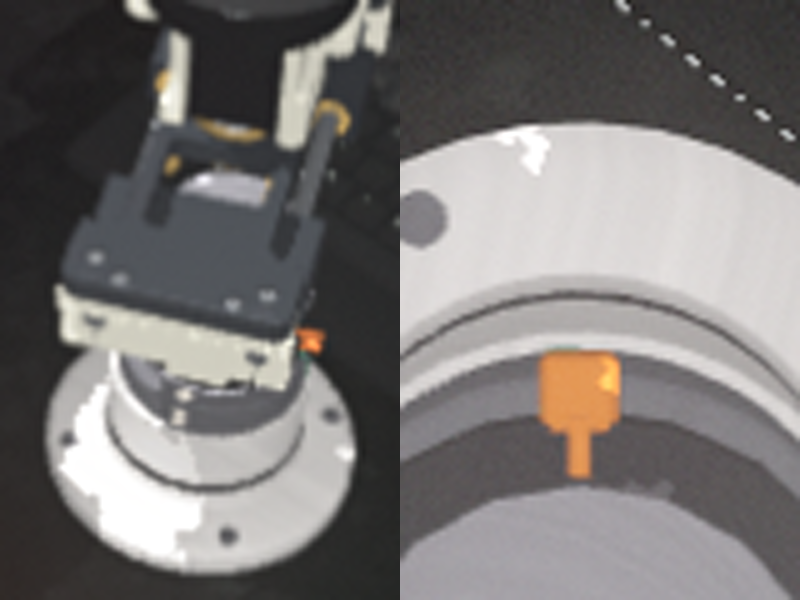

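With the torque gone, it is rising on the spring (Fz +6, so about z 42). I ease up a bit more.

```bash
python3 -m handwheel '[[[0,0,0.02,0],[0,0,0.02,0],[0,0,0,0]]]' && python3 chk.py
```

```text
time_s: 15.85
tcp_pos: [0.5766, -0.1173, 0.0896]
eef_rot: [79.0, 88.0, -63.8]
contact_force: [-1.1, -0.5, -1.8]
gripper_width: 0.0516
t 15.85 tcp [ 0.5766 -0.1173  0.0896] jawaz -142.84 x [ 0.0152 -0.031  -0.9994] j [  8.8  18.9 -22.6   2.5 -48.   26.7] F [-1.1  -0.45 -1.83] M [0.368 0.186 0.073] w 0.0516
base [ 0.5773 -0.1188  0.0426] earaz -52.82312191288301
```

Base z≈0.043, the lock height, and unloaded. I open the gripper.

```bash
python3 -m handwheel '[[[0,0,0,0],[0,0,0,0],[0,0,0,0],[0,0,0,0],[0,0,0,0],[0,0,0,0]]]' 80 30 && python3 chk.py c12
```

```text
time_s: 16.45
tcp_pos: [0.5778, -0.1176, 0.0899]
eef_rot: [81.3, 87.9, -61.5]
contact_force: [0.2, -0.3, 0.2]
gripper_width: 0.0796
t 16.45 tcp [ 0.5778 -0.1176  0.0899] jawaz -142.82 x [ 0.0171 -0.0314 -0.9994] j [  8.8  18.9 -22.5   2.6 -47.9  26.7] F [ 0.21 -0.29  0.18] M [0.142 0.077 0.036] w 0.0796
base [ 0.5786 -0.1191  0.0429] earaz -52.80963127814661
wA [263.9405 270.328 ] ear [317.3185 217.3248] scene e2 [396.5532 307.6786]
```

View pics/c12.png

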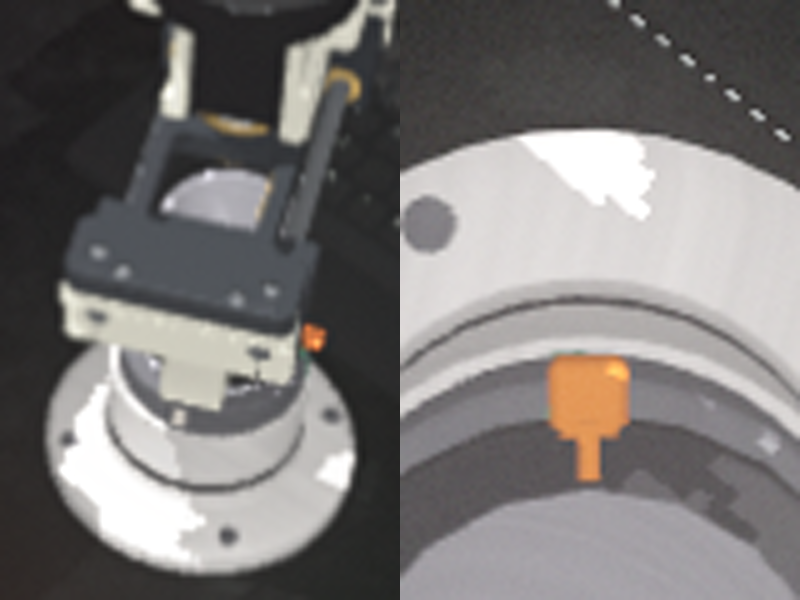

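```bash
python3 -m handwheel '[[[0,0,0.2,0],[0,0,0.4,0],[0,0,0.6,0],[0,0,0.6,0],[-0.3,0,0.6,0],[-0.5,0,0.6,0],[-0.5,0,0.3,0],[-0.3,0,0,0]]]' 87 && python3 - <<'E'
from st import *; from h import *
st()
for n in ("wrist","scene","top"): cv2.imwrite(f"pics/{n}9.png",vision.capture(n))
im=cv2.imread("pics/scene9.png"); cv2.imwrite("pics/c13.png",cv2.resize(im[260:370,350:470],None,fx=5,fy=5,interpolation=cv2.INTER_CUBIC))
E
```

```text
time_s: 17.35
tcp_pos: [0.5122, -0.118, 0.2297]
eef_rot: [80.6, 87.9, -62.2]
contact_force: [0.2, -0.8, -0.5]
gripper_width: 0.0871
t 17.35 tcp [ 0.5122 -0.118   0.2297] jawaz -142.8 x [ 0.0171 -0.0324 -0.9993] j [ 10.    5.4 -19.7   2.2 -64.2  26.3] F [ 0.22 -0.78 -0.47] M [ 0.155 -0.002  0.069] w 0.0871
```

View pics/wrist9.png

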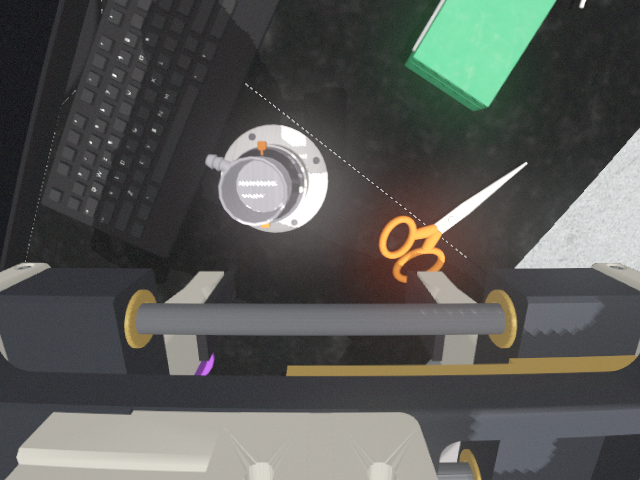

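View pics/c13.png

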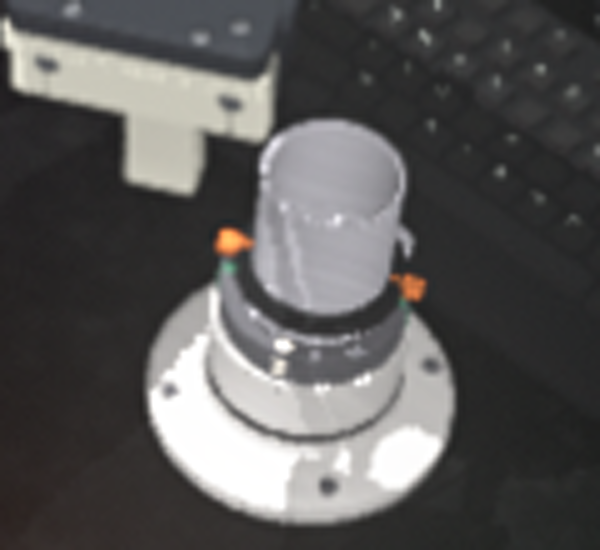

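View pics/scene9.png

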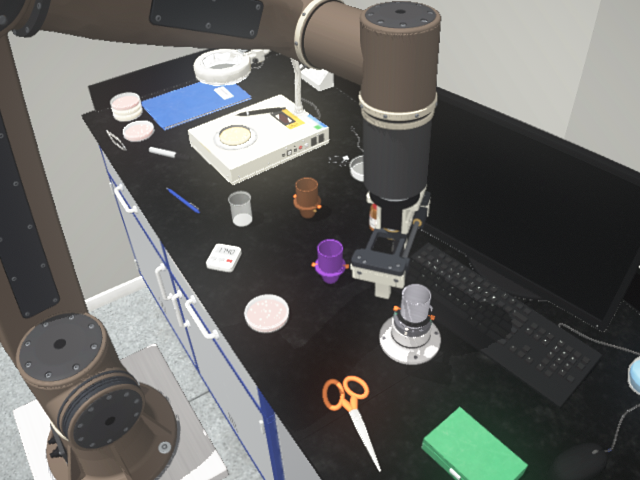

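The funnel stands upright with its ears over the green marks. I check its height and angle by triangulation.

```bash
python3 - <<'E'
import cv2
w=cv2.imread("pics/wrist9.png");t=cv2.imread("pics/top9.png")
import numpy as np
a=cv2.resize(w[120:240,205:335],None,fx=5,fy=5,interpolation=cv2.INTER_CUBIC)
cv2.imwrite("pics/c14.png",a);cv2.imwrite("pics/c15.png",t)
E
```

```text
(no output)
```

View pics/c14.png

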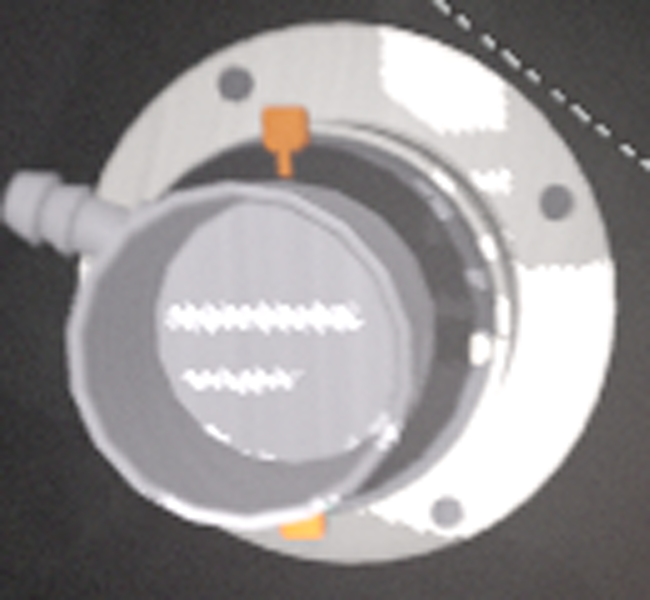

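View pics/c15.png

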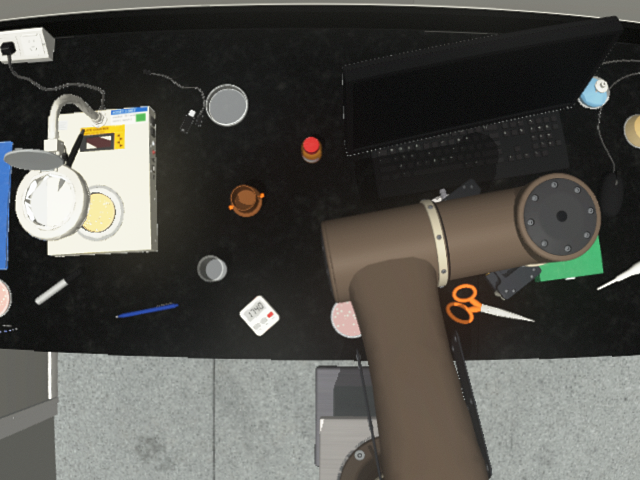

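```bash
python3 - <<'E'
from h import *
np.set_printoptions(precision=4,suppress=True)
W=vision.get_calibration("wrist");S=vision.get_calibration("scene")
for n,a,b in [("rim",(253.3,190.7),(416.2,294.3)),("ear1",(262,145.5),(432.6,317.4)),("ear2",(265.6,224.5),(396.4,308.2))]:
    print(n,*tri([ray(W,a),ray(S,b)]))
a=np.radians(-53); d=np.array([np.cos(a),np.sin(a),0])
for z in (.039,.043):
    c=np.array([.5755,-.117,z]); print(z,"scene rim",proj(S,c+[0,0,.091]),"e1",proj(S,c+[0,0,.0385]+d*.035),"e2",proj(S,c+[0,0,.0385]-d*.035))
E
```

```text
rim [ 0.5733 -0.1202  0.1363] 0.00010042984647232014
ear1 [ 0.5951 -0.1475  0.083 ] 0.0014530381684601343
ear2 [ 0.5517 -0.0928  0.086 ] 0.001706956132073277
0.039 scene rim [415.6446 294.9569] e1 [431.212  317.9255] e2 [395.1663 308.7905]
0.043 scene rim [415.8457 293.5042] e1 [431.4497 316.5715] e2 [395.3098 307.4309]
```

Allowing for the same small bias seen when the funnel stood on the table (ears measured at 36 mm, rim at 89 mm), the scene pixels match the lock height of 43 mm: rim row 294.3, ears 317.4 and 308.2. At 39 mm they would be about 1.3 px lower. The ears are at -51.6°, over the green marks, and the bystanders have not moved. I hand in.

```bash
python3 -c "
from plant import close_job
print(close_job())"
```

```text
the job is handed in; nothing more can be done
None
```

The funnel is on the stand and, by my checks, locked. The job was handed in at about 17.5 s, with the gripper open, well clear and touching nothing.

**What I did:** I picked the steel funnel, not the brown or purple one, and gripped its cup. I lined its pins up with the white gap marks at about 30° and lowered it in with no resistance. I then pressed it to the floor and twisted it clockwise about 83° to the stop. After that I eased it up and let go.

**Forces read between moves:** the push was mostly 10 to 14 N, with one 16 N reading. The twist peaked at about 0.44 N m, and side force was up to about 7 N.

**Last checks:**
- **Lock:** the ears sit over the green marks at about -52°, and there was no load on the gripper at release.
- **Height:** the TCP reading at release gave the funnel's origin at z ≈ 42.6 mm. The scene view matches 43 mm once corrected for the bias seen before the grasp.
- **Bystanders:** the petri dish, beaker and timer look unmoved in the scene view. The amber bottle was checked in the top view, because the arm partly hides it in the scene view.

**What disagreed:**
- **Sticking on the way up:** on the first ease-up the funnel stuck about 3 mm up, with a short 7 N pull and the twist still wound in. It rose to lock height only after I backed the twist off about 2°.
- **Two-view heights:** triangulation from the wrist and scene views read 2 to 4 mm high. The ears came out at 83 to 86 mm against about 81.5, and the rim at 136 mm against 134.
- **Gripper tilt:** it drifted up to about 2° during the twist, but the funnel stands upright now.

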